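# File the wood samples in the rack by shade

### The arm

A 6-joint arm with a two-finger parallel gripper is mounted at the origin on the work surface. World frame = base frame: x ahead of the robot, y to its left, z up, the work surface at z = 0. Lengths are in mm, angles in rad, forces in N, time in s.
With the tool pointing down it reaches from about 300 to 825 mm from the base axis. Payload 5.4 kg.
Tool frame: the origin (TCP) lies between the finger pads; the fingertips stand 11 mm ahead of it and the grasp point (between the pads) lies 8 mm behind it; z points along the fingers, y is the line along which they close (so a half turn about z gives the same grasp; the last joint's range is limited). The gripper opens to 92 mm and grips with 3 to 60 N. Pads are 20 mm wide; open, the fingers measure 128 mm over their backs; the gripper's body (75 mm by 189 mm) begins 69 mm behind the grasp point.
Start: joints at [-1.558, 0.158, 1.597, -0, 1.386, -0.21], TCP at [127.03, -560.776, 190.601] pointing down, gripper open.
Joint ranges: [-2.91, 2.91], [-0.94, 2.29], [0.18, 2.7], [-1.29, 4.43], [0.17, 2.64], [-3, 3]. Speed limits (rad/s): [2.57, 2.57, 3.14, 3.14, 3.14, 3.14].

### API

Orientations are given as a unit quaternion [w, x, y, z].
In Python, from cell import monitor, read_camera, close_job gives the robot as it stands.
- The arm moves only by the tool servo_tool, never from a script. Its argument "moves" is one flat list of numbers, 6 for each row, row after row: the shift along the world's x, y, z as a fraction of full scale, then the turn, a rotation vector about the world's x, y, z as a fraction of full scale. A call has 1 to 10 rows; each row shifts and turns the commanded pose from where the row before left it; what a row does not reach is not made up. Full scale, the value 1, is 4 cm for a shift and 4 degrees for a turn. A row lasts 1/12 s, in which the tool goes at most 41.7 mm and 7.16 degrees, less where a joint would pass 70% of its speed; a pose out of reach is approached as far as the arm can. A call with a number of a shift or a turn outside -1 to 1 is refused whole. A call with a gripper value outside its range is refused whole. "claw" is the opening, from 0 (shut) to 1 (fully open), set as the call begins (left out, the last holds). The fingers move at their own pace and stop on an object; the grip force is fixed at half the most. Time passes only in rows, so rows that do not move let the fingers close. It gives the time, the measured TCP pose, the force, the opening and the grip force at its end, in the units of the state.
- monitor.sense(): the state, without advancing time (a new reading comes with each control period).
- read_camera(name): name is "side" or "top" or "wrist"; returns a dict with "img" (384x512x3 uint8, red, green, blue), "depth" (384x512 float32, mm along the optical axis (not along the pixel's ray), 0 where there is no reading), "intrinsics" (3x3 intrinsics, pixels), "xyz" and "orientation" of the camera in the world. Camera axes: x right, y down, z forward; pixel columns grow to the right and rows downward; lengths in mm; the calibration is good to about 2 mm. A picture is of the moment at which its call begins.
- close_job(): hands the job in; it is judged then, once.
The state is a dict: "time": time; "qpos": joint angles; "joint_velocities": joint speeds; "joint_efforts": joint torques, N m; "tool_pos": TCP position; "eef_rot": TCP orientation; "force": force on the tool from outside, world axes, zero at the start; "moment": the same for the moment, N m; "width": finger opening in mm; "gripper_force": force on a finger pad.
Only numpy, scipy, OpenCV 4.12 (cv2) and the standard library are available. Lean on these libraries where they do the work, as an engineer would, in place of code of your own. Each camera call takes 0.05 s, during which the arm holds its last target. There are 200 camera calls.

### The job

Stand the four wood sample boards on edge in the slotted rack, one to a slot, in order of shade from the palest next to the cream-white button to the darkest next to the black button. Each should stand upright on the slot's floor, about centred along its slot, and be let go; set the boards down rather than dropping or toppling them, and leave the tape, the sanding block and the orange-handled screwdriver where they lie.

Things in the scene. Friction and masses are not known exactly. Their poses are not given: they have to be found in the camera images.
- board_maple: Palest: cream-white maple sample board, 90 mm long (its x) x 18 mm thick (its y) x 75 mm tall (its z), about 90 g (varies), standing loose on its long edge on the bench, at any yaw; origin at the centre of its underside. All four boards have the same size and differ only in colour. Its two ends are alike.
- board_oak: Second palest: honey-yellow oak sample board, 90 mm long (its x) x 18 mm thick (its y) x 75 mm tall (its z), about 90 g (varies), standing loose on its long edge on the bench, at any yaw; origin at the centre of its underside. All four boards have the same size and differ only in colour. Its two ends are alike.
- board_mahogany: Second darkest: red-brown mahogany sample board, 90 mm long (its x) x 18 mm thick (its y) x 75 mm tall (its z), about 90 g (varies), standing loose on its long edge on the bench, at any yaw; origin at the centre of its underside. All four boards have the same size and differ only in colour. Its two ends are alike.
- board_ebony: Darkest: near-black ebony sample board, 90 mm long (its x) x 18 mm thick (its y) x 75 mm tall (its z), about 90 g (varies), standing loose on its long edge on the bench, at any yaw; origin at the centre of its underside. All four boards have the same size and differ only in colour. Its two ends are alike.
- rack: Fixed rack: grey base 110 (x) x 384 (y) x 10 mm high, origin centre of its underside. Five green round-topped dividers along x, 28 mm wide, 110 long, tops 35 mm above the bench. Between them four slots 34 mm wide, open-ended, centred at y = -93, -31, 31, 93 mm, x = 0, floor 10 mm above the bench. Boards stand in them with their length along the rack's x. Its bare ends carry the buttons.
- pale_button: Cream-white round button, 38 mm across, 8 mm high, fixed on top of one bare end of the rack's base (163 mm from the rack's middle along its y, at either end): marks the end where the palest board goes. Origin at the centre of its underside.
- dark_button: Near-black round button of the same size, fixed at the rack's other end: marks the end where the darkest board goes. Origin at the centre of its underside.
- tape: Bystander: blue roll of tape lying flat among the boards, 72 mm across, 22 mm high, loose; origin at the centre of its underside. Leave alone.
- sanding_block: Bystander: cork sanding block, 100 (its x) x 60 x 26 mm high, loose, beyond the boards; origin at the centre of its underside. Leave alone.
- screwdriver: Bystander: orange-handled screwdriver about 200 mm long (along its x), under 35 mm high, lying loose between the robot and the boards; origin under its middle. Leave alone.
Not all that is in view belongs to the job. Leave any green, pink or turquoise look-alike of the board_oak alone.

How it is judged (in metres and radians):
At the end, for the whole second after the job is handed in: From the cream-white button: maple, oak, mahogany, ebony, each within 12 mm of its slot's middle line, 20 mm of centred along it, underside within 4 mm of the slot floor, within 0.1 rad of upright and 0.25 rad of the slot's direction, released and at rest (((y of pale_button in the frame of rack above 0 m and y of board_maple in the frame of rack between 0.081 and 0.105 m and y of board_oak in the frame of rack between 0.019 and 0.043 m and y of board_mahogany in the frame of rack between -0.043 and -0.019 m and y of board_ebony in the frame of rack between -0.105 and -0.081 m) or (y of pale_button in the frame of rack below 0 m and y of board_maple in the frame of rack between -0.105 and -0.081 m and y of board_oak in the frame of rack between -0.043 and -0.019 m and y of board_mahogany in the frame of rack between 0.019 and 0.043 m and y of board_ebony in the frame of rack between 0.081 and 0.105 m)) and x of board_maple in the frame of rack between -0.02 and 0.02 m and z of board_maple in the frame of rack between 0.006 and 0.014 m and angle between each of board_maple, board_oak, board_mahogany, board_ebony's own z axis and vertical below 0.1 rad and angle between the x axis of each of board_maple, board_oak, board_mahogany, board_ebony and the x axis of rack, either way round below 0.25 rad and linear speed of each of board_maple, board_oak, board_mahogany, board_ebony below 0.02 m/s and contact force between each of board_maple, board_oak, board_mahogany, board_ebony and the fingers below 0.05 N and x of board_oak in the frame of rack between -0.02 and 0.02 m and z of board_oak in the frame of rack between 0.006 and 0.014 m and x of board_mahogany in the frame of rack between -0.02 and 0.02 m and z of board_mahogany in the frame of rack between 0.006 and 0.014 m and x of board_ebony in the frame of rack between -0.02 and 0.02 m and z of board_ebony in the frame of rack between 0.006 and 0.014 m); the robot touches nothing.
It fails at once if a board is dropped or thrown (faster than 0.6 m/s, a fall of about 18 mm, with no finger touching it) ((linear speed of board_maple above 0.6 m/s and contact force between board_maple and the fingers below 0.01 N) or (linear speed of board_oak above 0.6 m/s and contact force between board_oak and the fingers below 0.01 N) or (linear speed of board_mahogany above 0.6 m/s and contact force between board_mahogany and the fingers below 0.01 N) or (linear speed of board_ebony above 0.6 m/s and contact force between board_ebony and the fingers below 0.01 N)).
It fails at once if a board is toppled (more than 0.9 rad from upright) (angle between any of board_maple, board_oak, board_mahogany, board_ebony's own z axis and vertical above 0.9 rad).
It fails at once if the tape, sanding block or orange-handled screwdriver is shifted by more than 20 mm (distance of any of tape, sanding_block, screwdriver from where it was at the start of the episode above 0.02 m).
It also fails if it takes over 106 s, if anything falls off the work surface, if the arm or the gripper's body presses on something with over 40 N, if the wrist force passes 120 N, or if a joint passes its speed limit or range.

## Working session

There is one attempt and no reset: what is moved stays moved. The work goes in short steps, Python scripts to look and compute and a tool call to move; the robot and the scene stay as the last step left them, time stands still between calls to the robot, and variables do not carry over. Pictures are saved under pics/ and viewed, at most 14 in all, crops included, and the job is handed in when it is done.

Besides the shell and the picture viewer there is one more tool, called after "Request:" as name(argument=value, ...), one argument or row to a line, values as JSON. servo_tool: Moves the arm, as the interface text tells. Its arguments: {"type":"object","properties":{"moves":{"type":"array","items":{"type":"number","minimum":-1,"maximum":1}},"claw":{"type":"number"}},"required":["moves"]}

```bash
mkdir -p pics
cat > h.py <<'E'
import numpy as np, cv2
from cell import monitor, read_camera, close_job
from scipy.spatial.transform import Rotation as R
def shot(n,f=None):
    d=read_camera(n)
    if f: cv2.imwrite('pics/'+f,d['img'][:,:,::-1])
    return d
def cloud(d):
    K=d['intrinsics'];z=d['depth'];v,u=np.mgrid[:z.shape[0],:z.shape[1]]
    p=np.stack([(u-K[0][2])/K[0][0]*z,(v-K[1][2])/K[1][1]*z,z],-1)
    q=d['orientation'];r=R.from_quat([q[1],q[2],q[3],q[0]])
    P=r.apply(p.reshape(-1,3)).reshape(p.shape)+np.array(d['xyz']);P[z==0]=np.nan
    return P
E
python3 - <<'E'
from h import *
for n in('top','side'):
    d=shot(n,n+'0.png');np.savez(n+'0.npz',img=d['img'],P=cloud(d));print(n,d['xyz'],d['orientation'])
s=monitor.sense();print(s['time'],s['tool_pos'],s['eef_rot'],s['width'])
E
```

```text
top [403.8216244  -73.97348286 857.50669541] [-0.05806151  0.70992948 -0.69982987  0.05354575]
side [493.12237617 495.38694738 703.27438215] [ 0.00778965 -0.03076097  0.93816683 -0.3447261 ]
0.1 [ 127.03100594 -560.18481168  189.71545106] [-8.51838125e-04  9.93802570e-01  1.11156285e-01  8.15413328e-05] 91.81231107007666
```

View pics/top0.png

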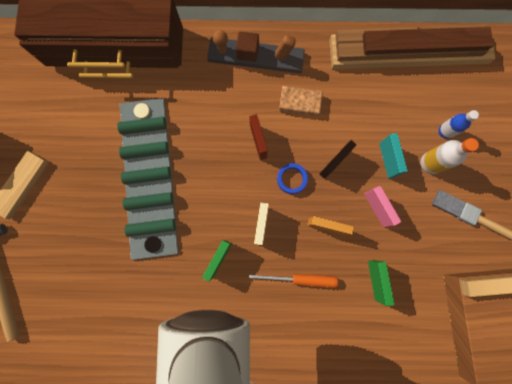

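View pics/side0.png

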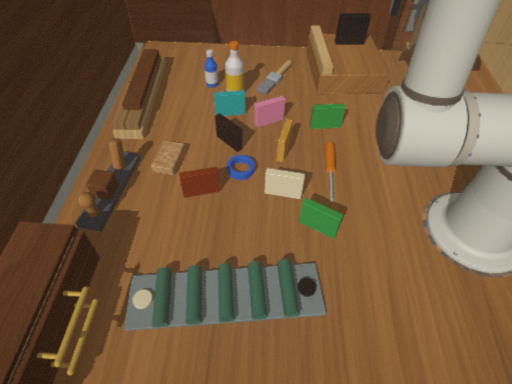

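Side and top views agree. In the top view the boards are maple (262,224), oak (331,226), mahogany (258,137) and ebony (338,160). The look-alikes are green (216,260), green (381,283), pink (383,206) and teal (393,156). Honey-yellow (331,226) is the oak. The pale button is at (142,111) and the dark one at (153,244).

Run:
```python
from h import *
D=np.load('top0.npz');P=D['P'];img=D['img']
n,lab=cv2.connectedComponents(((P[...,2]>64)&(P[...,2]<88)).astype(np.uint8))
seeds=dict(maple=(262,224),oak=(331,226),mahog=(258,137),ebony=(338,160),g1=(216,260),g2=(381,283),pink=(383,206),teal=(393,156))
for k,(u,v) in seeds.items():
    w=lab[v-8:v+9,u-8:u+9];w=w[w>0]
    if not len(w): print(k,P[v,u]);continue
    m=lab==np.bincount(w).argmax();q=P[m]
    r=cv2.minAreaRect(q[:,:2].astype(np.float32));b=cv2.boxPoints(r)
    e=max((b[1]-b[0],b[2]-b[1]),key=np.linalg.norm)
    print(k,m.sum(),np.round(r[0]),np.round(r[1]),'yaw',round(np.degrees(np.arctan2(e[1],e[0]))%180,1),'z',np.median(q[:,2]).round(1))
def fit(name,m):
    q=P[m];r=cv2.minAreaRect(q[:,:2].astype(np.float32));print(name,np.round(r[0]),np.round(r[1]),r[2],np.nanmedian(q[:,2]))
for k,(u,v) in dict(pale=(142,111),dark=(153,244),tape=(292,178),cork=(300,99),sdr=(315,281),sds=(270,279)).items(): print(k,P[v,u].round())
# divider crest points
box=np.zeros(lab.shape,bool);box[95:262,112:182]=1
n,l2,st,c=cv2.connectedComponentsWithStats((box&(P[...,2]>26)&(P[...,2]<45)).astype(np.uint8))
for i in range(1,n):
    if st[i,4]>60: fit('div',l2==i)
fit('base',box&(P[...,2]>6)&(P[...,2]<50))
cv2.imwrite('pics/c.png',cv2.resize(img[80:310,190:420,::-1],None,fx=2.5,fy=2.5,interpolation=3))
```

```text
maple 346 [444. -78.] [18. 90.] yaw 172.1 z 76.0
oak 367 [ 442. -231.] [90. 18.] yaw 76.8 z 75.8
mahog 328 [646. -68.] [91. 18.] yaw 16.8 z 75.5
ebony 327 [ 595. -252.] [18. 90.] yaw 137.5 z 75.8
g1 376 [363.  18.] [18. 90.] yaw 152.2 z 75.8
g2 447 [ 322. -341.] [90. 19.] yaw 8.7 z 75.5
pink 403 [ 487. -351.] [89. 19.] yaw 27.6 z 75.6
teal 395 [ 606. -380.] [90. 19.] yaw 12.0 z 75.3
pale [714. 215.  19.]
dark [394. 169.  20.]
tape [ 557. -153.   -3.]
cork [ 746. -169.   29.]
sdr [ 318. -201.   27.]
sds [ 318. -101.    2.]
div [679. 213.] [ 27. 110.] 8.18728256225586 33.758530512601396
div [617. 205.] [ 27. 110.] 8.174542427062988 33.961925489944804
div [556. 196.] [ 27. 111.] 8.012198448181152 34.111311759307796
div [495. 187.] [ 27. 111.] 8.404541015625 33.88052970249123
div [434. 178.] [ 27. 110.] 7.89816427230835 33.98672501441865
base [557. 193.] [384. 118.] 7.919286727905273 13.130321020721226
```

View pics/c.png

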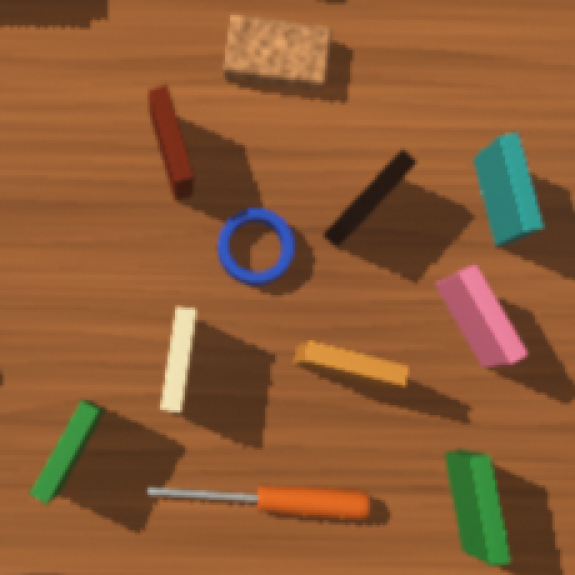

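The crop confirms the four targets and their sizes (90x18, top z about 75). The rack's long axis is at 8.1°, with slot centres at maple (648,209), oak (587,200), mahogany (525,192) and ebony (464,183). I'm starting with the maple.

Request:
servo_tool(
  moves=[0.79, 1, 0, 0, 0, -0.52, 0.79, 1, 0, 0, 0, -0.52, 0.79, 1, 0, 0, 0, -0.52, 0.79, 1, 0, 0, 0, -0.52, 0.79, 1, 0, 0, 0, -0.52, 0.79, 1, 0, 0, 0, -0.52, 0.79, 1, 0, 0, 0, -0.52, 0.79, 1, 0, 0, 0, -0.52, 0.79, 1, 0, 0, 0, -0.52, 0.79, 1, 0, 0, 0, -0.52],
  claw=1,
)

```text
time: 0.93
tool_pos: [386.0, -231.8, 190.4]
eef_rot: [-0.0, 0.997, -0.071, -0.0]
force: [0.3, -1.0, -0.0]
width: 91.9
gripper_force: 0.0
```

Request:
servo_tool(
  moves=[0, 0.7, 0, 0, 0, 0, 0, 0.7, 0, 0, 0, 0, 0, 0.66, 0, 0, 0, 0, 0, 0, 0, 0, 0, 0, 0, 0, 0, 0, 0, 0],
)

```text
time: 1.35
tool_pos: [385.2, -150.5, 190.3]
eef_rot: [0.0, 0.998, -0.069, -0.0]
force: [-0.2, -1.0, -0.4]
width: 91.9
gripper_force: 0.0
```

```bash
cat >> h.py <<'E'
def st():
    s=monitor.sense();q=s['eef_rot'];M=R.from_quat([q[1],q[2],q[3],q[0]]).as_matrix()
    print(round(s['time'],2),np.round(s['tool_pos'],1),'phi',np.degrees(np.arctan2(M[1,1],M[0,1])).round(1),'tilt',M[:,2].round(3),'w',round(s['width'],1),'f',np.round(s['force'],1),'q',np.round(s['qpos'],2))
E
python3 - <<'E'
from h import *
st()
P=np.load('top0.npz')['P'];x,y,z=P[...,0],P[...,1],P[...,2]
m=(z>40)&(x>500)&(x<850)&(y>80)&(y<420);q=P[m];print(len(q),q.min(0),q.max(0))
P=np.load('side0.npz')['P'];x,y,z=P[...,0],P[...,1],P[...,2]
m=(z>40)&(x>600)&(x<760)&(y>80)&(y<420);q=P[m];print(len(q),q.min(0) if len(q) else'',q.max(0) if len(q) else '')
E
```

```text
1.35 [ 385.2 -150.5  190.3] phi -97.9 tilt [-0. -0. -1.] w 91.9 f [-0.2 -1.  -0.4] q [-0.67 -0.29  2.02 -0.    1.41  1.04]
4142 [788.40005242 130.86449468  40.19177044] [849.96981518 419.9115104  133.94526722]
0
```

Request:
servo_tool(
  moves=[0.49, 0.6, 0, 0, 0, 0, 0.49, 0.6, 0, 0, 0, 0, 0.49, 0.6, 0, 0, 0, 0, 0, 0, -0.6, 0, 0, 0, 0, 0, -0.6, 0, 0, 0, 0, 0, -0.6, 0, 0, 0, 0, 0, 0, 0, 0, 0],
)

```text
time: 1.93
tool_pos: [440.7, -78.8, 113.7]
eef_rot: [-0.002, 0.997, -0.071, -0.004]
force: [-0.6, 0.5, -0.2]
width: 92.2
gripper_force: 0.0
```

Run:
```python
from h import *
st()
```

```text
1.93 [440.7 -78.8 113.7] phi -98.1 tilt [-0.009  0.004 -1.   ] w 92.2 f [-0.6  0.5 -0.2] q [-0.45 -0.1   2.02 -0.    1.23  1.26]
```

Request:
servo_tool(
  moves=[0.08, 0.02, -0.4, 0, 0, 0, 0, 0, -0.4, 0, 0, 0, 0, 0, -0.4, 0, 0, 0, 0, 0, -0.4, 0, 0, 0, 0, 0, 0, 0, 0, 0, 0, 0, 0, 0, 0, 0],
)

```text
time: 2.43
tool_pos: [447.3, -79.3, 55.1]
eef_rot: [-0.0, 0.998, -0.071, -0.0]
force: [0.3, 0.1, 1.1]
width: 92.1
gripper_force: 0.0
```

Request:
servo_tool(
  moves=[0, 0, 0, 0, 0, 0, 0, 0, 0, 0, 0, 0, 0, 0, 0, 0, 0, 0, 0, 0, 0, 0, 0, 0, 0, 0, 0, 0, 0, 0, 0, 0, 0, 0, 0, 0],
  claw=0,
)

```text
time: 2.93
tool_pos: [447.5, -78.7, 54.9]
eef_rot: [0.0, 0.998, -0.07, 0.0]
force: [0.8, 0.5, -1.1]
width: 54.1
gripper_force: 0.0
```

Run:
```python
from h import *
st();d=shot('wrist','w1.png')
```

```text
2.93 [447.5 -78.7  54.9] phi -98.0 tilt [ 0. -0. -1.] w 54.1 f [ 0.8  0.5 -1.1] q [-0.44  0.    2.05 -0.    1.09  1.27]
```

View pics/w1.png

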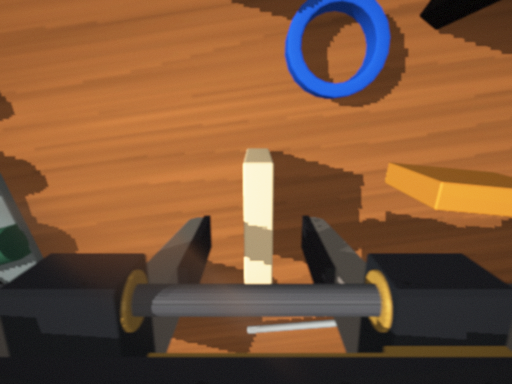

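The maple sits centred between the fingers (column 258 of the wrist view), and they are still closing. I'll finish the close and lift.

Request:
servo_tool(
  moves=[0, 0, 0, 0, 0, 0, 0, 0, 0, 0, 0, 0, 0, 0, 0, 0, 0, 0, 0, 0, 0, 0, 0, 0, 0, 0, 0, 0, 0, 0, 0, 0, 0, 0, 0, 0, 0, 0, 0, 0, 0, 0, 0, 0, 0, 0, 0, 0],
)

```text
time: 3.65
tool_pos: [447.3, -78.6, 54.6]
eef_rot: [-0.0, 0.998, -0.07, 0.0]
force: [-0.1, -0.6, -0.7]
width: 0.5
gripper_force: 0.0
```

Request:
servo_tool(
  moves=[0, 0, 0.3, 0, 0, 0, 0, 0, 0.7, 0, 0, 0, 0, 0, 0.7, 0, 0, 0, 0, 0, 0.7, 0, 0, 0, 0, 0, 0.7, 0, 0, 0, 0, 0, 0.3, 0, 0, 0, 0, 0, 0, 0, 0, 0],
)

```text
time: 4.23
tool_pos: [449.5, -79.6, 194.3]
eef_rot: [0.001, 0.998, -0.07, 0.003]
force: [0.1, -0.3, 1.4]
width: 0.0
gripper_force: 0.0
```

Run:
```python
from h import *
st();d=shot('wrist');e=shot('side')
cv2.imwrite('pics/w2.png',np.hstack([cv2.resize(d['img'],(400,300)),cv2.resize(e['img'],(400,300))])[:,:,::-1])
P=cloud(e);q=P[(P[...,2]>66)&(P[...,2]<90)&(abs(P[...,0]-444)<70)&(abs(P[...,1]+78)<70)];print(len(q))
```

```text
4.23 [449.5 -79.6 194.3] phi -98.0 tilt [ 0.007 -0.003 -1.   ] w 0.0 f [ 0.1 -0.3  1.4] q [-0.44 -0.17  1.92  0.    1.39  1.27]
320
```

View pics/w2.png

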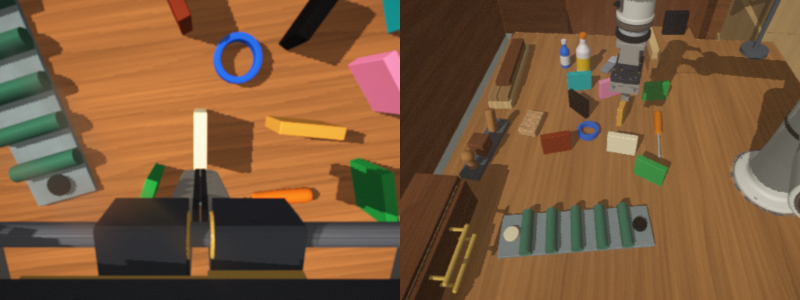

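The fingers closed empty. I'll check the true fingertip position from depth, and where the board is now.

Run:
```python
from h import *
st();d=shot('wrist');P=cloud(d);print('cam',np.round(d['xyz']),np.round(d['orientation'],3))
for v in(215,222,230,238,245,255,265,280): print(v,[P[v,u].round() for u in(246,256,266)])
for n in('side','top'):
    e=shot(n);P=cloud(e)
    q=P[(P[...,2]>66)&(P[...,2]<84)&(abs(P[...,0]-444)<70)&(abs(P[...,1]+78)<70)];print(n,len(q),len(q) and cv2.minAreaRect(q[:,:2].astype(np.float32)))
    q=P[(P[...,2]>120)&(P[...,2]<215)&(abs(P[...,0]-449)<150)&(abs(P[...,1]+78)<150)];print(len(q))
    i=np.argsort(q[:,2])[:30];print('lowest hi',q[i].mean(0).round(), np.percentile(q,[5,50,95],axis=0).round())
```

```text
4.33 [447.3 -78.6 190.3] phi -98.0 tilt [ 0. -0. -1.] w 0.3 f [-0.9  0.3 -1.5] q [-0.44 -0.17  1.92  0.    1.39  1.27]
cam [515. -90. 384.] [-0.081 -0.651  0.749  0.094]
215 [array([386., -58.,  -1.]), array([457., -82., 213.]), array([383., -85.,   1.])]
222 [array([457., -76., 223.]), array([457., -82., 226.]), array([455., -87., 223.])]
230 [array([458., -76., 237.]), array([457., -82., 236.]), array([456., -87., 236.])]
238 [array([458., -77., 247.]), array([457., -82., 248.]), array([456., -86., 247.])]
245 [array([458., -77., 256.]), array([457., -82., 255.]), array([457., -86., 256.])]
255 [array([458., -77., 265.]), array([457., -82., 266.]), array([457., -86., 266.])]
265 [array([458., -78., 275.]), array([454., -81., 268.]), array([458., -86., 277.])]
280 [array([453., -77., 278.]), array([448., -80., 270.]), array([451., -85., 277.])]
side 321 ((430.34619140625, -66.2649154663086), (55.379356384277344, 121.01000213623047), 53.64528274536133)
1
lowest hi [440. -69. 214.] [[440. -69. 214.]
 [440. -69. 214.]
 [440. -69. 214.]]
top 26 ((401.1647033691406, -43.34186553955078), (8.931473731994629, 70.93616485595703), 2.556284189224243)
0<stdin>:8: RuntimeWarning: Mean of empty slice.
  ret = um.true_divide(
Traceback (most recent call last):
IndexError: index -1 is out of bounds for axis 0 with size 0
```

Wrist depth puts the fingertips at z≈213, while the reported TCP implies 179. The reported z is about 34 mm too low, and xy agrees. I'll open, come partway down and check whether that offset is constant.

Request:
servo_tool(
  moves=[-0.08, 0, -0.55, 0, 0, 0, 0, 0, -0.55, 0, 0, 0, 0, 0, -0.55, 0, 0, 0, 0, 0, -0.55, 0, 0, 0, 0, 0, -0.55, 0, 0, 0, 0, 0, 0, 0, 0, 0, 0, 0, 0, 0, 0, 0, 0, 0, 0, 0, 0, 0],
  claw=1,
)

```text
time: 5.15
tool_pos: [444.5, -78.8, 81.2]
eef_rot: [0.0, 0.998, -0.07, 0.0]
force: [-0.0, -1.4, 1.0]
width: 51.5
gripper_force: 0.0
```

Request:
servo_tool(
  moves=[0, 0, 0, 0, 0, 0, 0, 0, 0, 0, 0, 0, 0, 0, 0, 0, 0, 0, 0, 0, 0, 0, 0, 0, 0, 0, 0, 0, 0, 0, 0, 0, 0, 0, 0, 0],
)

```text
time: 5.65
tool_pos: [444.2, -78.7, 80.8]
eef_rot: [0.0, 0.998, -0.07, 0.0]
force: [-0.5, 0.3, -0.0]
width: 90.9
gripper_force: 0.0
```

```bash
cat >> h.py <<'E'
def tips(d=None):
    d=d or shot('wrist');P=cloud(d);K=d['intrinsics'];D=d['depth']
    s=monitor.sense();n=P[...,:2]-np.array(s['tool_pos'])[:2]
    m=(np.hypot(n[...,0],n[...,1])<75)&(P[...,2]>0)&(D<225)&(D>50)
    m&=(np.arange(384)<300)[:,None]
    n,l,stt,c=cv2.connectedComponentsWithStats(m.astype(np.uint8))
    for i in range(1,n):
        if stt[i,4]>100: q=P[l==i];k=q[np.argsort(q[:,2])[:15]];print('tip',k.mean(0).round(1),stt[i])
E
python3 - <<'E'
from h import *
st();d=shot('wrist','w3.png');tips(d)
P=cloud(d);m=(abs(P[...,2]-75)<4)&(abs(P[...,0]-444)<60)&(abs(P[...,1]+78)<35)
r=cv2.minAreaRect(P[m][:,:2].astype(np.float32));print(m.sum(),r)
E
```

```text
5.65 [444.2 -78.7  80.8] phi -98.0 tilt [ 0. -0. -1.] w 90.9 f [-0.5  0.3 -0. ] q [-0.44 -0.05  2.04  0.    1.15  1.27]
tip [488.3 -86.9  50. ] [ 244  147   27  126 3180]
tip [449.3 -72.1 103.7] [    0   215   512    85 20894]
3086 ((443.9443359375, -80.66249084472656), (18.072946548461914, 89.63072204589844), 82.07628631591797)
```

View pics/w3.png

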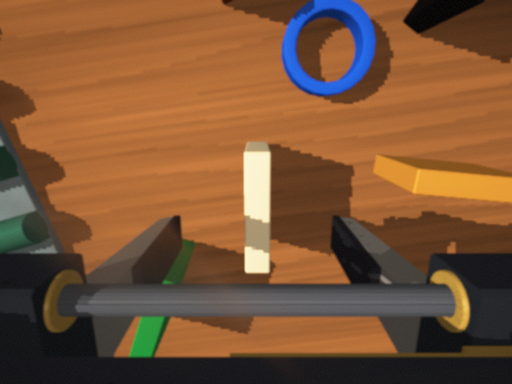

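The offset is constant: true tip z = reading + 23. The maple is still upright at (444,-80), so I'll descend to reading 17 (tips at 40) and close.

Request:
servo_tool(
  moves=[0, -0.03, -0.4, 0, 0, 0, 0, 0, -0.4, 0, 0, 0, 0, 0, -0.4, 0, 0, 0, 0, 0, -0.4, 0, 0, 0, 0, 0, 0, 0, 0, 0, 0, 0, 0, 0, 0, 0],
)

```text
time: 6.2
tool_pos: [443.4, -79.5, 16.2]
eef_rot: [-0.0, 0.998, -0.07, -0.001]
force: [0.2, -0.3, -0.2]
width: 91.7
gripper_force: 0.0
```

Request:
servo_tool(
  moves=[0, 0, 0, 0, 0, 0, 0, 0, 0, 0, 0, 0, 0, 0, 0, 0, 0, 0, 0, 0, 0, 0, 0, 0, 0, 0, 0, 0, 0, 0, 0, 0, 0, 0, 0, 0, 0, 0, 0, 0, 0, 0, 0, 0, 0, 0, 0, 0, 0, 0, 0, 0, 0, 0, 0, 0, 0, 0, 0, 0],
  claw=0,
)

```text
time: 7.03
tool_pos: [444.1, -79.8, 16.6]
eef_rot: [-0.0, 0.998, -0.07, -0.0]
force: [-0.6, -0.8, -0.4]
width: 27.5
gripper_force: 0.0
```

Request:
servo_tool(
  moves=[0, 0, 0, 0, 0, 0, 0, 0, 0, 0, 0, 0, 0, 0, 0, 0, 0, 0],
)

```text
time: 7.28
tool_pos: [444.1, -79.8, 16.6]
eef_rot: [-0.0, 0.998, -0.07, -0.0]
force: [0.1, -0.0, -0.6]
width: 17.9
gripper_force: 30.0
```

Request:
servo_tool(
  moves=[0, 0, 0.3, 0, 0, 0, 0, 0, 0.7, 0, 0, 0, 0, 0, 0.7, 0, 0, 0, 0, 0, 0.7, 0, 0, 0, 0, 0, 0.7, 0, 0, 0, 0, 0, 0.4, 0, 0, 0],
)

```text
time: 7.78
tool_pos: [445.3, -80.4, 159.8]
eef_rot: [0.001, 0.998, -0.07, 0.002]
force: [0.4, 0.1, -1.6]
width: 17.8
gripper_force: 30.0
```

Request:
servo_tool(
  moves=[0.2, 0.27, 0, 0, 0, 0.98, 0.2, 0.27, 0, 0, 0, 0.98, 0.2, 0.27, 0, 0, 0, 0.98, 0.2, 0.27, 0, 0, 0, 0.98, 0.2, 0.27, 0, 0, 0, 0.98, 0.2, 0.27, 0, 0, 0, 0.98, 0.2, 0.27, 0, 0, 0, 0.98, 0.2, 0.27, 0, 0, 0, 0.98, 0.2, 0.27, 0, 0, 0, 0.98, 0.2, 0.27, 0, 0, 0, 0.98],
)

```text
time: 8.62
tool_pos: [524.1, 28.8, 156.1]
eef_rot: [-0.0, 0.963, 0.27, -0.0]
force: [0.2, -0.2, -0.5]
width: 17.8
gripper_force: 30.0
```

Request:
servo_tool(
  moves=[0.2, 0.27, 0, 0, 0, 0.98, 0.2, 0.27, 0, 0, 0, 0.98, 0.2, 0.27, 0, 0, 0, 0.98, 0.2, 0.27, 0, 0, 0, 0.98, 0.2, 0.27, 0, 0, 0, 0.98, 0.2, 0.27, 0, 0, 0, 0.98, 0.2, 0.27, 0, 0, 0, 0.98, 0.2, 0.27, 0, 0, 0, 0.98, 0.2, 0.27, 0, 0, 0, 0.98, 0.2, 0.27, 0, 0, 0, 0.98],
)

```text
time: 9.45
tool_pos: [604.1, 136.7, 155.9]
eef_rot: [-0.0, 0.816, 0.578, -0.0]
force: [-1.2, -0.9, -0.9]
width: 17.6
gripper_force: 30.0
```

Request:
servo_tool(
  moves=[0.15, 0.27, 0, 0, 0, 0.98, 0.15, 0.27, 0, 0, 0, 0.98, 0.15, 0.27, 0, 0, 0, 0.98, 0.15, 0.27, 0, 0, 0, 0.98, 0.15, 0.27, 0, 0, 0, 0.98, 0.15, 0.27, 0, 0, 0, 0.98, 0, 0, 0, 0, 0, 0.98, 0, 0, 0, 0, 0, 0, 0, 0, 0, 0, 0, 0],
)

```text
time: 10.2
tool_pos: [639.8, 200.9, 156.0]
eef_rot: [-0.0, 0.658, 0.753, -0.0]
force: [0.6, -0.5, -0.8]
width: 17.6
gripper_force: 30.0
```

Run:
```python
from h import *
st()
```

```text
10.2 [639.8 200.9 156. ] phi 7.7 tilt [-0.001 -0.    -1.   ] w 17.6 f [ 0.6 -0.5 -0.8] q [ 0.12  0.43  1.34 -0.    1.38 -0.01]
```

Request:
servo_tool(
  moves=[0.1, 0.1, 0, 0, 0, 0.1, 0.1, 0.1, -0.5, 0, 0, 0, 0, 0, -0.6, 0, 0, 0, 0, 0, -0.6, 0, 0, 0, 0, 0, -0.4, 0, 0, 0, 0, 0, 0, 0, 0, 0, 0, 0, 0, 0, 0, 0],
)

```text
time: 10.78
tool_pos: [647.4, 208.8, 71.8]
eef_rot: [-0.001, 0.655, 0.756, -0.001]
force: [0.8, 0.3, 0.9]
width: 17.9
gripper_force: 30.0
```

Run:
```python
from h import *
st();d=shot('wrist','w4.png')
P=cloud(d);m=(P[...,2]>26)&(P[...,2]<36)
n,l,s,c=cv2.connectedComponentsWithStats(m.astype(np.uint8))
for i in range(1,n):
    if s[i,4]>300: q=P[l==i];print(s[i,4],np.round(cv2.minAreaRect(q[:,:2].astype(np.float32))[0],1),np.round(cv2.minAreaRect(q[:,:2].astype(np.float32))[1:][0]),cv2.minAreaRect(q[:,:2].astype(np.float32))[2])
```

```text
10.78 [647.4 208.8  71.8] phi 8.2 tilt [-0.002 -0.    -1.   ] w 17.9 f [0.8 0.3 0.9] q [ 0.13  0.53  1.37  0.    1.24 -0.01]
660 [829.8 280. ] [ 3. 60.] 0.01645362563431263
4088 [495.5 184.4] [ 27. 110.] 8.640363693237305
3710 [555.7 197.7] [ 27. 101.] 8.136693000793457
2832 [615.8 212.7] [26. 89.] 8.41081428527832
2909 [677.2 220. ] [26. 92.] 8.437637329101562
1378 [446.5 167.9] [14. 94.] 0.3940471112728119
901 [829.7 198.8] [ 3. 87.] 0.0440312922000885
```

View pics/w4.png

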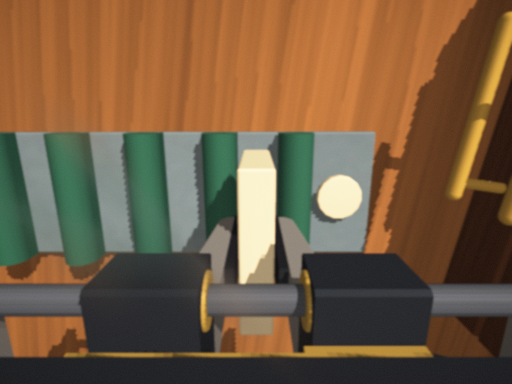

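The maple sits between the two divider crests (columns 220 and 296) beside the cream button at (340,197). Lowering and releasing.

Request:
servo_tool(
  moves=[0.01, 0, -0.35, 0, 0, 0, 0, 0, -0.35, 0, 0, 0, 0, 0, -0.25, 0, 0, 0, 0, 0, -0.1, 0, 0, 0, 0, 0, 0, 0, 0, 0, 0, 0, 0, 0, 0, 0],
)

```text
time: 11.33
tool_pos: [648.3, 209.0, 30.2]
eef_rot: [-0.0, 0.655, 0.756, -0.0]
force: [0.6, -0.0, -0.9]
width: 17.8
gripper_force: 30.0
```

Request:
servo_tool(
  moves=[0, 0, -0.05, 0, 0, 0, 0, 0, -0.04, 0, 0, 0, 0, 0, 0, 0, 0, 0, 0, 0, 0, 0, 0, 0],
)

```text
time: 11.67
tool_pos: [648.7, 209.0, 27.3]
eef_rot: [0.0, 0.655, 0.756, 0.0]
force: [-0.4, -0.8, -0.5]
width: 17.6
gripper_force: 30.0
```

Request:
servo_tool(
  moves=[0, 0, 0, 0, 0, 0, 0, 0, 0, 0, 0, 0, 0, 0, 0, 0, 0, 0, 0, 0, 0, 0, 0, 0, 0, 0, 0, 0, 0, 0],
  claw=0.42,
)

```text
time: 12.08
tool_pos: [648.6, 209.0, 27.2]
eef_rot: [0.0, 0.655, 0.756, 0.0]
force: [-0.2, 0.4, -1.1]
width: 38.9
gripper_force: 0.0
```

Request:
servo_tool(
  moves=[0, 0, 0.3, 0, 0, 0, 0, 0, 0.6, 0, 0, 0, 0, 0, 0.8, 0, 0, 0, 0, 0, 0.8, 0, 0, 0, 0, 0, 0.7, 0, 0, 0],
)

```text
time: 12.5
tool_pos: [649.0, 209.1, 158.4]
eef_rot: [0.001, 0.655, 0.756, 0.001]
force: [0.0, 0.8, -0.4]
width: 38.6
gripper_force: 0.0
```

Request:
servo_tool(
  moves=[0, -0.34, 0, 0, 0, -0.97, 0, -0.34, 0, 0, 0, -0.97, 0, -0.34, 0, 0, 0, -0.97, 0, -0.34, 0, 0, 0, -0.97, 0, -0.34, 0, 0, 0, -0.97, 0, -0.34, 0, 0, 0, -0.97, 0, -0.34, 0, 0, 0, -0.97, 0, -0.34, 0, 0, 0, -0.97, 0, -0.34, 0, 0, 0, -0.97, 0, -0.34, 0, 0, 0, -0.97],
  claw=1,
)

```text
time: 13.33
tool_pos: [648.7, 72.3, 156.2]
eef_rot: [0.0, 0.869, 0.494, 0.0]
force: [0.5, -0.7, -0.1]
width: 92.1
gripper_force: 0.0
```

Request:
servo_tool(
  moves=[0, -0.33, 0, 0, 0, -0.97, 0, -0.33, 0, 0, 0, -0.97, 0, -0.33, 0, 0, 0, -0.97, 0, -0.33, 0, 0, 0, -0.97, 0, -0.33, 0, 0, 0, -0.97, 0, -0.33, 0, 0, 0, -0.97, 0, -0.33, 0, 0, 0, -0.97, 0, -0.33, 0, 0, 0, -0.97, 0, -0.33, 0, 0, 0, -0.97, 0, -0.33, 0, 0, 0, -0.97],
)

```text
time: 14.17
tool_pos: [648.7, -59.7, 156.2]
eef_rot: [0.0, 0.984, 0.177, 0.0]
force: [0.6, 0.2, -0.4]
width: 91.9
gripper_force: 0.0
```

Request:
servo_tool(
  moves=[0, -0.1, 0, 0, 0, -0.9, 0, 0, 0, 0, 0, 0, 0, 0, 0, 0, 0, 0],
)

```text
time: 14.42
tool_pos: [648.7, -63.1, 155.8]
eef_rot: [0.0, 0.989, 0.148, 0.0]
force: [0.3, -0.3, -1.5]
width: 91.9
gripper_force: 0.0
```

```bash
cat >> h.py <<'E'
def brd(d,x,y,r=60,z=75):
    P=cloud(d);m=(abs(P[...,2]-z)<5)&(np.hypot(P[...,0]-x,P[...,1]-y)<r)
    n,l,s,c=cv2.connectedComponentsWithStats(m.astype(np.uint8));i=1+s[1:,4].argmax()
    q=P[l==i][:,:2].astype(np.float32);r=cv2.minAreaRect(q);b=cv2.boxPoints(r);e=max((b[1]-b[0],b[2]-b[1]),key=np.linalg.norm)
    print('board',np.round(r[0],1),np.round(r[1],1),'yaw',np.degrees(np.arctan2(e[1],e[0])).round(1)%180,'z',np.median(P[l==i][:,2]).round(1))
E
python3 - <<'E'
from h import *
st();brd(shot('wrist'),646,-68);brd(shot('top'),648,209,60,85)
E
```

```text
14.42 [648.7 -63.1 155.8] phi -72.9 tilt [ 0.001 -0.    -1.   ] w 91.9 f [ 0.3 -0.3 -1.5] q [-0.28  0.38  1.4   0.    1.36  0.99]
board [646.7 -70.7] [89.3 17.8] yaw 16.9 z 74.3
board [646.1 231. ] [19.1 46.8] yaw 98.8 z 86.0
```

Request:
servo_tool(
  moves=[-0.05, -0.16, -0.2, 0, 0, -0.06, 0, 0, -0.6, 0, 0, 0, 0, 0, -0.7, 0, 0, 0, 0, 0, -0.7, 0, 0, 0, 0, 0, -0.7, 0, 0, 0, 0, 0, -0.47, 0, 0, 0, 0, 0, -0.1, 0, 0, 0, 0, 0, 0, 0, 0, 0, 0, 0, 0, 0, 0, 0],
)

```text
time: 15.27
tool_pos: [647.2, -69.6, 17.2]
eef_rot: [0.0, 0.989, 0.146, 0.001]
force: [0.1, -0.3, 0.7]
width: 92.0
gripper_force: 0.0
```

Request:
servo_tool(
  moves=[0, 0, 0, 0, 0, 0, 0, 0, 0, 0, 0, 0, 0, 0, 0, 0, 0, 0, 0, 0, 0, 0, 0, 0, 0, 0, 0, 0, 0, 0, 0, 0, 0, 0, 0, 0, 0, 0, 0, 0, 0, 0, 0, 0, 0, 0, 0, 0, 0, 0, 0, 0, 0, 0, 0, 0, 0, 0, 0, 0],
  claw=0,
)

```text
time: 16.1
tool_pos: [646.5, -69.4, 16.2]
eef_rot: [-0.0, 0.989, 0.146, -0.0]
force: [0.5, 0.0, 0.8]
width: 27.5
gripper_force: 0.0
```

Request:
servo_tool(
  moves=[0, 0, 0, 0, 0, 0, 0, 0, 0, 0, 0, 0, 0, 0, 0, 0, 0, 0, 0, 0, 0, 0, 0, 0],
)

```text
time: 16.43
tool_pos: [646.5, -69.4, 16.2]
eef_rot: [-0.0, 0.989, 0.146, -0.0]
force: [0.5, 0.5, 0.4]
width: 17.6
gripper_force: 30.0
```

Request:
servo_tool(
  moves=[0, 0, 0.3, 0, 0, 0, 0, 0, 0.7, 0, 0, 0, 0, 0, 0.7, 0, 0, 0, 0, 0, 0.7, 0, 0, 0, 0, 0, 0.7, 0, 0, 0, 0, 0, 0.4, 0, 0, 0],
)

```text
time: 16.93
tool_pos: [648.1, -69.9, 161.3]
eef_rot: [0.001, 0.989, 0.146, 0.003]
force: [1.3, -0.2, -0.6]
width: 17.8
gripper_force: 30.0
```

Request:
servo_tool(
  moves=[-0.15, 0.31, 0, 0, 0, 0.97, -0.15, 0.31, 0, 0, 0, 0.97, -0.15, 0.31, 0, 0, 0, 0.97, -0.15, 0.31, 0, 0, 0, 0.97, -0.15, 0.31, 0, 0, 0, 0.97, -0.15, 0.31, 0, 0, 0, 0.97, -0.15, 0.31, 0, 0, 0, 0.97, -0.15, 0.31, 0, 0, 0, 0.97, -0.15, 0.31, 0, 0, 0, 0.97, -0.15, 0.31, 0, 0, 0, 0.97],
)

```text
time: 17.77
tool_pos: [586.2, 55.2, 157.1]
eef_rot: [0.0, 0.884, 0.468, 0.0]
force: [0.4, -0.1, -1.0]
width: 17.8
gripper_force: 30.0
```

Request:
servo_tool(
  moves=[-0.15, 0.31, 0, 0, 0, 0.97, -0.15, 0.31, 0, 0, 0, 0.97, -0.15, 0.31, 0, 0, 0, 0.97, -0.15, 0.31, 0, 0, 0, 0.97, -0.15, 0.31, 0, 0, 0, 0.97, -0.15, 0.31, 0, 0, 0, 0.97, -0.15, 0.31, 0, 0, 0, 0.97, -0.15, 0.31, 0, 0, 0, 0.97, -0.15, 0.31, 0, 0, 0, 0.97, -0.15, 0.31, 0, 0, 0, 0.97],
)

```text
time: 18.6
tool_pos: [526.2, 179.2, 157.1]
eef_rot: [0.0, 0.678, 0.735, 0.0]
force: [-0.4, 0.8, -0.8]
width: 17.8
gripper_force: 30.0
```

Request:
servo_tool(
  moves=[0, 0.31, 0, 0, 0, 0.93, 0, 0, 0, 0, 0, 0, 0, 0, 0, 0, 0, 0],
)

```text
time: 18.85
tool_pos: [526.6, 191.1, 156.9]
eef_rot: [0.0, 0.656, 0.755, 0.0]
force: [0.6, -0.2, -0.9]
width: 18.2
gripper_force: 30.0
```

Run:
```python
from h import *
st()
```

```text
18.85 [526.6 191.1 156.9] phi 8.0 tilt [ 0.001 -0.    -1.   ] w 18.2 f [ 0.6 -0.2 -0.9] q [ 0.13  0.15  1.68 -0.    1.32 -0.01]
```

Aligned to about 1 mm. Lowering 130 mm in stages.

Request:
servo_tool(
  moves=[-0.03, 0.02, -0.5, 0, 0, 0, 0, 0, -0.7, 0, 0, 0, 0, 0, -0.7, 0, 0, 0, 0, 0, -0.5, 0, 0, 0, 0, 0, -0.4, 0, 0, 0, 0, 0, -0.25, 0, 0, 0, 0, 0, -0.1, 0, 0, 0, 0, 0, 0, 0, 0, 0, 0, 0, 0, 0, 0, 0],
)

```text
time: 19.6
tool_pos: [526.3, 191.6, 31.2]
eef_rot: [0.001, 0.656, 0.755, 0.001]
force: [0.7, 0.6, -1.0]
width: 17.9
gripper_force: 30.0
```

Request:
servo_tool(
  moves=[-0.02, 0, -0.06, 0, 0, 0, 0, 0, -0.05, 0, 0, 0, 0, 0, 0, 0, 0, 0, 0, 0, 0, 0, 0, 0],
)

```text
time: 19.93
tool_pos: [524.7, 191.9, 26.2]
eef_rot: [0.0, 0.655, 0.755, 0.0]
force: [-0.5, -0.8, -0.9]
width: 17.4
gripper_force: 30.0
```

Request:
servo_tool(
  moves=[0, 0, 0, 0, 0, 0, 0, 0, 0, 0, 0, 0, 0, 0, 0, 0, 0, 0, 0, 0, 0, 0, 0, 0, 0, 0, 0, 0, 0, 0],
  claw=0.42,
)

```text
time: 20.35
tool_pos: [524.6, 191.8, 25.9]
eef_rot: [0.0, 0.655, 0.755, 0.0]
force: [0.4, -0.3, -0.1]
width: 38.6
gripper_force: 0.0
```

Request:
servo_tool(
  moves=[0, 0, 0.3, 0, 0, 0, 0, 0, 0.6, 0, 0, 0, 0, 0, 0.8, 0, 0, 0, 0, 0, 0.8, 0, 0, 0, 0, 0, 0.7, 0, 0, 0],
)

```text
time: 20.77
tool_pos: [524.9, 191.9, 156.9]
eef_rot: [0.001, 0.655, 0.755, 0.001]
force: [0.7, -0.0, -0.2]
width: 38.5
gripper_force: 0.0
```

Request:
servo_tool(
  moves=[-0.1, -0.53, 0, 0, 0, -0.27, -0.1, -0.53, 0, 0, 0, -0.27, -0.1, -0.53, 0, 0, 0, -0.27, -0.1, -0.53, 0, 0, 0, -0.27, -0.1, -0.53, 0, 0, 0, -0.27, -0.1, -0.53, 0, 0, 0, -0.27, -0.1, -0.53, 0, 0, 0, -0.27, -0.1, -0.53, 0, 0, 0, -0.27, -0.1, -0.53, 0, 0, 0, -0.27, -0.1, -0.53, 0, 0, 0, -0.27],
  claw=1,
)

```text
time: 21.6
tool_pos: [484.4, -21.2, 154.9]
eef_rot: [0.001, 0.724, 0.69, 0.0]
force: [0.8, -0.6, 1.6]
width: 91.9
gripper_force: 0.0
```

Request:
servo_tool(
  moves=[-0.1, -0.53, 0, 0, 0, -0.27, -0.1, -0.53, 0, 0, 0, -0.27, -0.1, -0.53, 0, 0, 0, -0.27, -0.1, -0.53, 0, 0, 0, -0.27, -0.1, -0.53, 0, 0, 0, -0.27, -0.1, -0.53, 0, 0, 0, -0.27, -0.1, -0.53, 0, 0, 0, -0.27, -0.1, -0.53, 0, 0, 0, -0.27, -0.1, -0.53, 0, 0, 0, -0.27, -0.1, -0.5, 0, 0, 0, -0.27],
)

```text
time: 22.43
tool_pos: [444.3, -232.3, 154.9]
eef_rot: [0.001, 0.786, 0.619, 0.0]
force: [-0.5, -0.2, -0.8]
width: 91.7
gripper_force: 0.0
```

Request:
servo_tool(
  moves=[0, 0, 0, 0, 0, 0, 0, 0, 0, 0, 0, 0],
)

```text
time: 22.6
tool_pos: [444.5, -231.5, 154.5]
eef_rot: [0.0, 0.786, 0.618, 0.0]
force: [-0.3, 0.6, -0.1]
width: 92.1
gripper_force: 0.0
```

Run:
```python
from h import *
st();brd(shot('wrist'),442,-231);d=shot('top');brd(d,648,209,60,85);brd(d,525,192,60,85)
```

```text
22.6 [ 444.5 -231.5  154.5] phi -13.6 tilt [ 0.001 -0.    -1.   ] w 92.1 f [-0.3  0.6 -0.1] q [-0.72 -0.    1.84  0.    1.3  -0.48]
board [ 442.  -234.3] [89.6 17.6] yaw 76.7 z 74.4
board [648.5 209.9] [19.8 90.2] yaw 96.7 z 85.8
board [524.8 191.9] [18.2 89.5] yaw 98.0 z 86.0
```

Maple and mahogany are placed accurately. Now the oak.

Request:
servo_tool(
  moves=[-0.06, -0.03, -0.2, 0, 0, 0.08, 0, 0, -0.6, 0, 0, 0, 0, 0, -0.7, 0, 0, 0, 0, 0, -0.7, 0, 0, 0, 0, 0, -0.7, 0, 0, 0, 0, 0, -0.44, 0, 0, 0, 0, 0, -0.1, 0, 0, 0, 0, 0, 0, 0, 0, 0, 0, 0, 0, 0, 0, 0],
)

```text
time: 23.45
tool_pos: [442.7, -232.2, 17.0]
eef_rot: [0.001, 0.783, 0.622, 0.0]
force: [-0.1, -0.7, -0.2]
width: 92.3
gripper_force: 0.0
```

Request:
servo_tool(
  moves=[0, 0, 0, 0, 0, 0, 0, 0, 0, 0, 0, 0, 0, 0, 0, 0, 0, 0, 0, 0, 0, 0, 0, 0, 0, 0, 0, 0, 0, 0, 0, 0, 0, 0, 0, 0, 0, 0, 0, 0, 0, 0, 0, 0, 0, 0, 0, 0, 0, 0, 0, 0, 0, 0, 0, 0, 0, 0, 0, 0],
  claw=0,
)

```text
time: 24.28
tool_pos: [442.1, -232.2, 16.2]
eef_rot: [-0.0, 0.784, 0.621, -0.0]
force: [-0.1, -0.2, -0.8]
width: 27.1
gripper_force: 0.0
```

Request:
servo_tool(
  moves=[0, 0, 0, 0, 0, 0, 0, 0, 0, 0, 0, 0, 0, 0, 0, 0, 0, 0, 0, 0, 0, 0, 0, 0],
)

```text
time: 24.62
tool_pos: [442.1, -232.2, 16.1]
eef_rot: [-0.0, 0.784, 0.621, -0.0]
force: [0.1, -0.2, -1.1]
width: 17.5
gripper_force: 30.0
```

Request:
servo_tool(
  moves=[0, 0, 0.3, 0, 0, 0, 0, 0, 0.7, 0, 0, 0, 0, 0, 0.7, 0, 0, 0, 0, 0, 0.7, 0, 0, 0, 0, 0, 0.7, 0, 0, 0, 0, 0, 0.4, 0, 0, 0],
)

```text
time: 25.12
tool_pos: [443.1, -233.1, 159.5]
eef_rot: [0.002, 0.784, 0.621, 0.0]
force: [0.6, -0.7, -1.4]
width: 18.0
gripper_force: 30.0
```

Request:
servo_tool(
  moves=[0.18, 0.54, 0, 0, 0, 0.27, 0.18, 0.54, 0, 0, 0, 0.27, 0.18, 0.54, 0, 0, 0, 0.27, 0.18, 0.54, 0, 0, 0, 0.27, 0.18, 0.54, 0, 0, 0, 0.27, 0.18, 0.54, 0, 0, 0, 0.27, 0.18, 0.54, 0, 0, 0, 0.27, 0.18, 0.54, 0, 0, 0, 0.27, 0.18, 0.54, 0, 0, 0, 0.27, 0.18, 0.54, 0, 0, 0, 0.27],
)

```text
time: 25.95
tool_pos: [514.1, -15.0, 155.9]
eef_rot: [-0.0, 0.721, 0.693, -0.0]
force: [0.8, -0.1, -0.5]
width: 18.0
gripper_force: 30.0
```

Request:
servo_tool(
  moves=[0.18, 0.54, 0, 0, 0, 0.27, 0.18, 0.54, 0, 0, 0, 0.27, 0.18, 0.54, 0, 0, 0, 0.27, 0.18, 0.54, 0, 0, 0, 0.27, 0.18, 0.54, 0, 0, 0, 0.27, 0.18, 0.54, 0, 0, 0, 0.27, 0.18, 0.54, 0, 0, 0, 0.27, 0.18, 0.54, 0, 0, 0, 0.27, 0.18, 0.5, 0, 0, 0, 0.27, 0.18, 0.4, 0, 0, 0, 0.27],
)

```text
time: 26.78
tool_pos: [585.9, 194.2, 155.7]
eef_rot: [-0.0, 0.653, 0.758, -0.0]
force: [0.5, -0.4, -0.3]
width: 18.0
gripper_force: 30.0
```

Request:
servo_tool(
  moves=[0, 0, 0, 0, 0, 0, 0, 0, 0, 0, 0, 0],
)

```text
time: 26.95
tool_pos: [585.8, 192.9, 155.6]
eef_rot: [-0.0, 0.653, 0.757, -0.001]
force: [0.4, -0.0, -0.9]
width: 18.0
gripper_force: 30.0
```

Run:
```python
from h import *
st()
```

```text
26.95 [585.8 192.9 155.6] phi 8.5 tilt [-0.001 -0.001 -1.   ] w 18.0 f [ 0.4 -0.  -0.9] q [ 0.12  0.29  1.51 -0.    1.34 -0.03]
```

Request:
servo_tool(
  moves=[0.03, 0.1, -0.2, 0, 0, -0.1, 0, 0.08, -0.6, 0, 0, 0, 0, 0, -0.7, 0, 0, 0, 0, 0, -0.7, 0, 0, 0, 0, 0, -0.5, 0, 0, 0, 0, 0, -0.3, 0, 0, 0, 0, 0, -0.14, 0, 0, 0, 0, 0, 0, 0, 0, 0, 0, 0, 0, 0, 0, 0],
)

```text
time: 27.7
tool_pos: [588.1, 199.6, 31.6]
eef_rot: [0.001, 0.656, 0.755, 0.001]
force: [-0.5, -0.1, -0.2]
width: 17.8
gripper_force: 30.0
```

Request:
servo_tool(
  moves=[-0.02, 0, -0.05, 0, 0, 0, 0, 0, -0.05, 0, 0, 0, 0, 0, 0, 0, 0, 0, 0, 0, 0, 0, 0, 0],
)

```text
time: 28.03
tool_pos: [586.8, 199.9, 27.1]
eef_rot: [0.0, 0.656, 0.755, 0.0]
force: [0.0, -0.4, -1.0]
width: 17.9
gripper_force: 30.0
```

Request:
servo_tool(
  moves=[0, 0, 0, 0, 0, 0, 0, 0, 0, 0, 0, 0, 0, 0, 0, 0, 0, 0, 0, 0, 0, 0, 0, 0, 0, 0, 0, 0, 0, 0],
  claw=0.42,
)

```text
time: 28.45
tool_pos: [586.6, 199.8, 26.7]
eef_rot: [0.0, 0.656, 0.755, 0.0]
force: [-0.5, 0.3, -0.9]
width: 38.4
gripper_force: 0.0
```

Request:
servo_tool(
  moves=[0, 0, 0.3, 0, 0, 0, 0, 0, 0.6, 0, 0, 0, 0, 0, 0.8, 0, 0, 0, 0, 0, 0.8, 0, 0, 0, 0, 0, 0.7, 0, 0, 0],
)

```text
time: 28.87
tool_pos: [587.0, 199.9, 157.8]
eef_rot: [0.001, 0.656, 0.755, 0.001]
force: [0.6, 0.1, 0.6]
width: 38.6
gripper_force: 0.0
```

Request:
servo_tool(
  moves=[0.01, -0.56, 0, 0, 0, 0.49, 0.01, -0.56, 0, 0, 0, 0.49, 0.01, -0.56, 0, 0, 0, 0.49, 0.01, -0.56, 0, 0, 0, 0.49, 0.01, -0.56, 0, 0, 0, 0.49, 0.01, -0.56, 0, 0, 0, 0.49, 0.01, -0.56, 0, 0, 0, 0.49, 0.01, -0.56, 0, 0, 0, 0.49, 0.01, -0.56, 0, 0, 0, 0.49, 0.01, -0.56, 0, 0, 0, 0.49],
  claw=1,
)

```text
time: 29.7
tool_pos: [590.6, -25.4, 155.8]
eef_rot: [0.001, 0.517, 0.856, 0.0]
force: [0.4, 0.2, -0.3]
width: 91.7
gripper_force: 0.0
```

Request:
servo_tool(
  moves=[0.01, -0.56, 0, 0, 0, 0.49, 0.01, -0.56, 0, 0, 0, 0.49, 0.01, -0.56, 0, 0, 0, 0.49, 0.01, -0.56, 0, 0, 0, 0.49, 0.01, -0.56, 0, 0, 0, 0.49, 0.01, -0.56, 0, 0, 0, 0.49, 0.01, -0.56, 0, 0, 0, 0.49, 0.01, -0.56, 0, 0, 0, 0.49, 0.01, -0.56, 0, 0, 0, 0.49, 0.01, -0.5, 0, 0, 0, 0.49],
)

```text
time: 30.53
tool_pos: [594.6, -247.3, 155.8]
eef_rot: [0.001, 0.364, 0.931, -0.0]
force: [0.5, -0.3, 0.1]
width: 92.0
gripper_force: 0.0
```

Request:
servo_tool(
  moves=[0, 0, 0, 0, 0, 0, 0, 0, 0, 0, 0, 0],
)

```text
time: 30.7
tool_pos: [594.5, -246.5, 155.3]
eef_rot: [0.0, 0.366, 0.931, 0.0]
force: [-0.0, -0.0, 0.2]
width: 91.8
gripper_force: 0.0
```

Run:
```python
from h import *
st();brd(shot('wrist'),595,-252);d=shot('top');brd(d,587,200,60,85)
```

```text
30.7 [ 594.5 -246.5  155.3] phi 47.1 tilt [ 0.001  0.    -1.   ] w 91.8 f [-0.  -0.   0.2] q [-0.58  0.36  1.43  0.    1.35 -1.4 ]
board [ 595.  -255.5] [18.  89.4] yaw 137.6 z 74.5
board [586.9 199.2] [18.4 88.9] yaw 97.8 z 85.8
```

Request:
servo_tool(
  moves=[0.01, -0.18, -0.2, 0, 0, 0.11, 0, 0, -0.6, 0, 0, 0, 0, 0, -0.7, 0, 0, 0, 0, 0, -0.7, 0, 0, 0, 0, 0, -0.7, 0, 0, 0, 0, 0, -0.46, 0, 0, 0, 0, 0, -0.1, 0, 0, 0, 0, 0, 0, 0, 0, 0, 0, 0, 0, 0, 0, 0],
)

```text
time: 31.55
tool_pos: [595.6, -253.2, 17.2]
eef_rot: [0.001, 0.361, 0.933, -0.0]
force: [0.6, -0.3, -0.3]
width: 92.1
gripper_force: 0.0
```

Request:
servo_tool(
  moves=[0, 0, 0, 0, 0, 0, 0, 0, 0, 0, 0, 0, 0, 0, 0, 0, 0, 0, 0, 0, 0, 0, 0, 0, 0, 0, 0, 0, 0, 0, 0, 0, 0, 0, 0, 0, 0, 0, 0, 0, 0, 0, 0, 0, 0, 0, 0, 0, 0, 0, 0, 0, 0, 0, 0, 0, 0, 0, 0, 0],
  claw=0,
)

```text
time: 32.38
tool_pos: [594.9, -253.0, 16.1]
eef_rot: [-0.0, 0.361, 0.932, 0.0]
force: [0.2, 0.0, 0.1]
width: 27.1
gripper_force: 0.0
```

Request:
servo_tool(
  moves=[0, 0, 0, 0, 0, 0, 0, 0, 0, 0, 0, 0, 0, 0, 0, 0, 0, 0, 0, 0, 0, 0, 0, 0],
)

```text
time: 32.72
tool_pos: [594.8, -253.0, 16.1]
eef_rot: [-0.0, 0.361, 0.932, 0.0]
force: [-0.1, -0.1, -0.5]
width: 17.7
gripper_force: 30.0
```

Request:
servo_tool(
  moves=[0, 0, 0.3, 0, 0, 0, 0, 0, 0.7, 0, 0, 0, 0, 0, 0.7, 0, 0, 0, 0, 0, 0.7, 0, 0, 0, 0, 0, 0.7, 0, 0, 0, 0, 0, 0.4, 0, 0, 0],
)

```text
time: 33.22
tool_pos: [596.4, -253.9, 161.3]
eef_rot: [0.003, 0.361, 0.932, -0.001]
force: [0.3, 0.1, -0.3]
width: 18.2
gripper_force: 30.0
```

Request:
servo_tool(
  moves=[-0.16, 0.54, 0, 0, 0, -0.49, -0.16, 0.54, 0, 0, 0, -0.49, -0.16, 0.54, 0, 0, 0, -0.49, -0.16, 0.54, 0, 0, 0, -0.49, -0.16, 0.54, 0, 0, 0, -0.49, -0.16, 0.54, 0, 0, 0, -0.49, -0.16, 0.54, 0, 0, 0, -0.49, -0.16, 0.54, 0, 0, 0, -0.49, -0.16, 0.54, 0, 0, 0, -0.49, -0.16, 0.54, 0, 0, 0, -0.49],
)

```text
time: 34.05
tool_pos: [530.6, -36.0, 157.2]
eef_rot: [0.0, 0.515, 0.857, 0.0]
force: [-0.4, 0.4, -0.8]
width: 17.6
gripper_force: 30.0
```

Request:
servo_tool(
  moves=[-0.16, 0.54, 0, 0, 0, -0.49, -0.16, 0.54, 0, 0, 0, -0.49, -0.16, 0.54, 0, 0, 0, -0.49, -0.16, 0.54, 0, 0, 0, -0.49, -0.16, 0.54, 0, 0, 0, -0.49, -0.16, 0.54, 0, 0, 0, -0.49, -0.16, 0.54, 0, 0, 0, -0.49, -0.16, 0.54, 0, 0, 0, -0.49, -0.16, 0.5, 0, 0, 0, -0.49, -0.16, 0.4, 0, 0, 0, -0.49],
)

```text
time: 34.88
tool_pos: [466.6, 173.2, 157.2]
eef_rot: [0.0, 0.653, 0.757, 0.001]
force: [0.3, -0.0, -0.7]
width: 17.7
gripper_force: 30.0
```

Request:
servo_tool(
  moves=[0, 0, 0, 0, 0, 0, 0, 0, 0, 0, 0, 0],
)

```text
time: 35.05
tool_pos: [466.9, 172.1, 156.9]
eef_rot: [0.0, 0.652, 0.758, 0.0]
force: [-0.7, -0.6, -0.6]
width: 17.7
gripper_force: 30.0
```

Run:
```python
from h import *
st()
```

```text
35.05 [466.9 172.1 156.9] phi 8.6 tilt [ 0.001 -0.    -1.   ] w 17.7 f [-0.7 -0.6 -0.6] q [ 0.11 -0.02  1.85 -0.    1.31 -0.04]
```

Request:
servo_tool(
  moves=[-0.08, 0.14, -0.2, 0, 0, -0.12, 0, 0.13, -0.6, 0, 0, 0, 0, 0, -0.7, 0, 0, 0, 0, 0, -0.7, 0, 0, 0, 0, 0, -0.5, 0, 0, 0, 0, 0, -0.3, 0, 0, 0, 0, 0, -0.16, 0, 0, 0, 0, 0, 0, 0, 0, 0, 0, 0, 0, 0, 0, 0],
)

```text
time: 35.8
tool_pos: [464.1, 182.2, 30.1]
eef_rot: [0.0, 0.657, 0.754, 0.0]
force: [0.2, 0.1, 0.1]
width: 17.8
gripper_force: 30.0
```

Request:
servo_tool(
  moves=[0, 0, -0.05, 0, 0, 0, 0, 0, -0.05, 0, 0, 0, 0, 0, 0, 0, 0, 0, 0, 0, 0, 0, 0, 0],
)

```text
time: 36.13
tool_pos: [464.0, 182.6, 26.2]
eef_rot: [0.0, 0.656, 0.755, 0.0]
force: [-0.9, 0.8, -0.6]
width: 17.8
gripper_force: 30.0
```

Request:
servo_tool(
  moves=[0, 0, 0, 0, 0, 0, 0, 0, 0, 0, 0, 0, 0, 0, 0, 0, 0, 0, 0, 0, 0, 0, 0, 0, 0, 0, 0, 0, 0, 0],
  claw=0.42,
)

```text
time: 36.55
tool_pos: [463.8, 182.6, 25.9]
eef_rot: [0.0, 0.656, 0.755, 0.0]
force: [-0.4, -0.3, 1.0]
width: 38.3
gripper_force: 0.0
```

Request:
servo_tool(
  moves=[0, 0, 0.3, 0, 0, 0, 0, 0, 0.6, 0, 0, 0, 0, 0, 0.8, 0, 0, 0, 0, 0, 0.8, 0, 0, 0, 0, 0, 0.7, 0, 0, 0],
)

```text
time: 36.97
tool_pos: [463.9, 182.6, 155.8]
eef_rot: [0.0, 0.656, 0.755, 0.0]
force: [0.3, 0.0, -0.3]
width: 38.4
gripper_force: 0.0
```

Request:
servo_tool(
  moves=[0, -0.5, 0, 0, 0, 0, 0, -0.5, 0, 0, 0, 0, 0, -0.5, 0, 0, 0, 0, 0, -0.5, 0, 0, 0, 0, 0, -0.5, 0, 0, 0, 0, 0, -0.5, 0, 0, 0, 0, 0, -0.5, 0, 0, 0, 0, 0, 0, 0, 0, 0, 0, 0, 0, 0, 0, 0, 0],
)

```text
time: 37.72
tool_pos: [463.7, 42.3, 153.8]
eef_rot: [-0.0, 0.657, 0.754, 0.0]
force: [0.3, 0.3, -0.7]
width: 38.7
gripper_force: 0.0
```

Run:
```python
from h import *
st();d=shot('top','t9.png')
for p in((648,209),(587,200),(525,192),(464,183)): brd(d,*p,60,85)
```

```text
37.72 [463.7  42.3 153.8] phi 7.8 tilt [ 0.  0. -1.] w 38.7 f [ 0.3  0.3 -0.7] q [-0.17 -0.1   1.94  0.    1.31 -0.31]
board [648.8 209.7] [18.7 90.3] yaw 97.9 z 85.8
board [642.8 208.8] [ 6.2 49.2] yaw 98.7 z 85.0Traceback (most recent call last):
  File "<stdin>", line 3, in <module>
  File "h.py", line 27, in brd
    n,l,s,c=cv2.connectedComponentsWithStats(m.astype(np.uint8));i=1+s[1:,4].argmax()
                                                                     ~~~~~~~~~~~~~~^^
ValueError: attempt to get argmax of an empty sequence
```

View pics/t9.png

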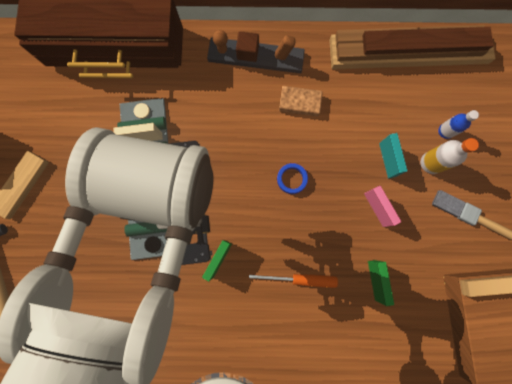

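The arm hides the rack in this view (around 140,180). The tape, sanding block and screwdriver are unmoved. I'll move aside and check again.

Request:
servo_tool(
  moves=[0, -0.8, 0, 0, 0, 0, 0, -0.8, 0, 0, 0, 0, 0, -0.8, 0, 0, 0, 0, 0, -0.8, 0, 0, 0, 0, 0, -0.8, 0, 0, 0, 0, 0, -0.8, 0, 0, 0, 0, 0, -0.8, 0, 0, 0, 0, 0, -0.8, 0, 0, 0, 0, 0, 0, 0, 0, 0, 0, 0, 0, 0, 0, 0, 0],
)

```text
time: 38.6
tool_pos: [464.0, -213.5, 153.6]
eef_rot: [-0.0, 0.657, 0.754, 0.0]
force: [-0.2, 0.2, 0.4]
width: 38.6
gripper_force: 0.0
```

Run:
```python
from h import *
st();d=shot('top');s=shot('side')
cv2.imwrite('pics/f.png',np.hstack([cv2.resize(d['img'],(400,300)),cv2.resize(s['img'],(400,300))])[:,:,::-1])
for p in((648,209),(587,200),(525,192),(464,183)): brd(d,*p,60,85)
```

```text
38.6 [ 464.  -213.5  153.6] phi 7.9 tilt [-0.     0.001 -1.   ] w 38.6 f [-0.2  0.2  0.4] q [-0.67  0.02  1.82  0.    1.3  -0.81]
board [649.  209.9] [18.6 89.6] yaw 98.1 z 85.8
board [587.  198.9] [19.  89.5] yaw 97.5 z 85.7
board [524.7 192.2] [18.2 90.4] yaw 97.9 z 85.8
board [464.4 182.8] [18.2 90.8] yaw 97.8 z 85.9
```

View pics/f.png

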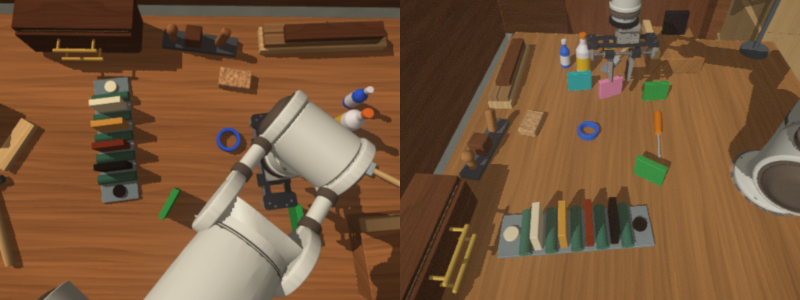

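All four boards stand in order from the cream-white button, centred in their slots, with tops at z≈86 (floor 10 + 75). Handing in.

```bash
python3 -c "
from cell import close_job
print(close_job())"
```

```text
the job is handed in; nothing more can be done
None
```

I stood the four boards upright, centred in their slots and released, in order maple, oak, mahogany, ebony from the cream-white button, left the tape, sanding block and screwdriver where they lay, and handed the job in at about 39 s; no verdict came back.

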